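Bearing check on a bench centrifuge

TASK

The bench centrifuge is due its bearing check. Start the check run on its front panel - press the middle one of the three round memory keys, let it come up, then press the wide start key, and no other key - then lift the bearing-check probe out of its cradle. Hold the probe upright with its sprung tip on the centre of the steel measuring disc on the machine's deck, pressing only lightly so that the tip is pushed part-way in; keep it still for a reading of some three seconds and finish while still holding it there, with the tube rack, the dishes and the bottle left undisturbed.

Things in the scene. Friction and masses are not known exactly. Their poses are not given: they have to be found in the camera images.
- centrifuge: the compact bench centrifuge, fixed, light grey, 230 wide (y), 258 deep (x from -140 to +118); origin under it at bench level, x to its rear, z up. Flat deck 115 above the bench; closed round lid (156 across, centred 26 behind the origin) up to 138. The front panel slopes 12 degrees, its normal up and a little to the front (-x): display on its left, five grey keys on its right in two rows
- key_mem_mid_top (a point): centre of the top face of the middle round memory key (the one to press first). Upper row of the panel: three round keys 17 across, 38 apart along y. Every key stands 6 proud of the panel; point axes: z out of the panel along the key's travel, y along the row (to the left seen from the robot), x up the slope
- key_start_top (a point): centre of the top face of the start key, the one wide oblong key, 44 (along y) by 16, in the lower row; axes as for the memory key
- key_mem_left_top (a point): top of the left round memory key, not to be pressed
- key_mem_right_top (a point): top of the right round memory key, not to be pressed
- key_lid_top (a point): top of the small square lid-release key, 15 by 15, lower row right, not to be pressed
- key_mem_mid (a joint): travel of the middle memory key, m: 0 up, 0.004 fully down; spring 1.3 N at first, 4.1 N fully down; springs back
- key_start (a joint): travel of the start key, the same spring and travel
- key_mem_left (a joint): travel of the left memory key, the same
- key_mem_right (a joint): travel of the right memory key, the same
- key_lid (a joint): travel of the lid-release key, the same
- disc_center (a point): centre mark on the top face of the steel measuring disc: flat, 30 across, 5 thick, bonded to one of the two rear corners of the deck (top face 120 above the bench), marked by a small dark ring and dot; z up. In the other rear corner is a round bullseye level (black ring with a glass dome), which is not the disc
- disc: the measuring disc itself, origin at the centre of its underside, fixed
- cradle: the probe's cradle, fixed: dark block 64 (x) by 48 (y), its top 94 above the bench, on a foot plate 100 by 86, 6 thick; origin under its centre. The probe's body stands 28 deep in its well with 1 of play all round, and is drawn straight up
- probe_grip (a point): the place to grip the bearing-check probe: on its axis, 35 below its top, 120 above its tip end, half-way up the part that shows above the cradle. Axes: z along the probe away from the tip, x across its 40 width, y across its 24 thickness (grip along y; the sides are flat)
- probe_tip_end (a point): the end of the sprung steel tip, 120 below the grip place when the tip is out; it moves with the tip
- probe_tip (a joint): how far the tip is pushed into the probe, m: 0 out, 0.008 fully in; spring 0.8 N at first, 4 N fully in
- probe: the probe, 155 long, 0.13 kg (times 0.8 to 1.3), upright in the cradle at the start. Flat grey body 40 (x) by 24 (y), 100 long, 72 of it above the cradle; below it a dark nose 23 across tapering to a rubber sleeve 16 across; the sprung steel tip, 6 across, sticks 10 out of the sleeve. Origin on the axis at the end of the tip when fully out; z away from the tip
- tube_rack: white rack of capped tubes, 200 by 86, 105 high, loose, not to be disturbed; origin under its centre
- dishes: stack of three clear dishes, 90 across, 45 high, loose, not to be disturbed; origin under its centre
- bottle: bottle with blue cap, 68 across, 140 high, loose, not to be disturbed; origin under its centre
There are look-alikes about, which are no part of the job. What is shaped like the cradle but red is not meant.

How it is judged (in metres and radians):
On the way, in this order (a step that is already met when the one before it is completed fails the run):
1. the middle memory key is pressed (value of joint key_mem_mid above 0.0025 m and value of joint key_start below 0.001 m), for 0.05 s.
2. then, with the memory key up again, the start key is pressed (value of joint key_start above 0.0025 m and value of joint key_mem_mid below 0.001 m), for 0.05 s.
3. the probe is lifted clear of its cradle in the gripper (z of probe_tip_end in the frame of cradle above 0.085 m and contact force between probe and cradle below 0.05 N and contact force between the fingers and probe above 0.5 N), for 0.1 s.
4. the probe is held still and upright on the disc's centre, tip part-way in, for a reading (horizontal distance between probe_tip_end and disc_center below 0.008 m and angle between probe's own z axis and vertical below 0.14 rad and height (world z) of probe above 0.08 m and value of joint probe_tip above 0.001 m and contact force between probe and disc between 0.5 and 10 N and linear speed of probe below 0.02 m/s), for 2 s.
At the end, for the whole second after the job is handed in: The probe is still held in the gripper, upright within 8 degrees and still, its tip within 8 mm of the disc's centre and pushed in by 1 mm or more, pressing on the disc with 0.5 to 10 N and carried by nothing else; both keys are up again (all of step 4 and contact force between the fingers and probe above 0.5 N and contact force between probe and centrifuge below 0.2 N and contact force between probe and cradle below 0.05 N and value of joint each of key_start, key_mem_mid below 0.001 m); the arm keeps its last pose, push and grip.
It fails at once if another key (left or right memory key, lid release) is pressed (value of joint any of key_mem_left, key_mem_right, key_lid above 0.002 m).
It fails at once if the probe is pressed or knocked hard on the disc (over 20 N) (contact force between probe and disc above 20 N).
It fails at once if the tube rack, the dishes or the bottle is shifted by more than 20 mm or tipped (distance of any of tube_rack, dishes, bottle from where it was at the start of the episode above 0.02 m or angle between any of tube_rack, dishes, bottle's own z axis and vertical above 0.3 rad).
It also fails if it takes over 61 s, if anything falls off the work surface, if the arm or the gripper's body presses on something with over 40 N, if the wrist force passes 120 N, or if a joint passes its speed limit or range.

ROBOT

A 6-joint arm with a two-finger parallel gripper is mounted at the origin on the work surface. World frame = base frame: x ahead of the robot, y to its left, z up, the work surface at z = 0. Lengths are in m, angles in degrees, forces in N, time in s.
With the tool pointing down it reaches from about 0.25 to 0.725 m from the base axis. Payload 9.7 kg.
Tool frame: the origin (TCP) lies on the centre line of the jaws, within the pads' length; the fingertips stand 22 mm ahead of it and the grasp point (between the pads) lies 3 mm ahead of it; z points along the fingers, y is the direction in which the jaws open and shut (so a half turn about z gives the same grasp; the last joint's range is limited). The gripper opens to 85 mm and grips with 20 to 120 N. Pads are 22 mm wide; open, the fingers measure 114 mm over their backs; the gripper's body (76 mm by 85 mm) begins 54 mm behind the grasp point. The pads swing forward as they close: fully open they stand 13 mm farther back than shut.
Start: joints at [-66.921, 4.979, 10.078, 95.1, 0, 90], TCP at [0.216, -0.506, 0.253] pointing down, gripper open.
Joint ranges: [-179.16, 179.16], [-48.56, 103.87], [-65.8, 70.77], [-126.05, 130.52], [-82.76, 87.17], [-180, 180]. Speed limits (degrees/s): [127.2, 127.2, 147.25, 180, 180, 180].

INTERFACE

Orientations are given as [roll, pitch, yaw] about the fixed x, y, z axes, in that order (R = Rz(yaw) Ry(pitch) Rx(roll)).
In Python, from workcell import monitor, eyes, job gives the robot as it stands. The module is installed in compiled form; this text tells all that it offers.
- The arm moves only by the tool drive_tool, never from a script. Its argument "plan" is a list of rows, each a list of 3 entries, a list of its own where there are three numbers: the opening, from 0 (shut) to 1 (fully open), then the shift along the world's x, y, z in m, then the turn about the world's z in degrees. In form: [[gripper, [x, y, z], yaw], ...]. A call has 1 to 10 rows; each row shifts and turns the commanded pose from where the row before left it; what a row does not reach is not made up. A row lasts 1/8 s, in which the tool goes at most 62.5 mm and 10.7 degrees, less where a joint would pass 70% of its speed; a pose out of reach is approached as far as the arm can. A call is refused whole if a number of a shift passes 0.0625 or a number of a turn 10.7, either way. A call with a gripper value outside its range is refused whole. The fingers move at their own pace and stop on an object; "grip_force" is the grip in N (left out, the last holds). Time passes only in rows, so rows that do not move let the fingers close. It gives the time, the measured TCP pose, the force and the opening at its end, in the units of the state.
- monitor.get_obs(): the state, without advancing time (a new reading comes with each control period).
- eyes.camera(name): name is "side" or "top" or "wrist"; returns (picture, depth): 420x560x3 uint8, red, green, blue; 420x560 float32, m along the optical axis (not along the pixel's ray), 0 where there is no reading.
- eyes.camera_params(name): a dict with "fx", "fy", "cx", "cy" (pixels), "extrinsics" (4x4, takes a point from world to camera coordinates); the wrist camera has in their place "mount" (4x4, takes a point from camera to tool coordinates, whose origin is the TCP and whose axes are the flange's). Camera axes: x right, y down, z forward; pixel columns grow to the right and rows downward; lengths in m; the calibration is good to about 2 mm. A picture is of the moment at which its call begins: read the wrist's pose just before it. camera_params takes no time and is no camera call.
- job.job_done(): hands the job in, once; it reports no verdict.
The state is a dict: "time": time; "q": joint angles; "qd": joint speeds; "joint_efforts": joint torques, N m; "ee_pos": TCP position; "tcp_rot": TCP orientation; "wrist_force": force on the tool from outside, world axes, zero at the start; "torque": the same for the moment, N m; "opening": finger opening in m.
Only numpy, scipy, OpenCV 4.12 (cv2) and the standard library are available. Lean on these libraries where they do the work, as an engineer would, in place of code of your own. Each camera call takes 0.05 s, during which the arm holds its last target.

## Working session

There is one attempt and no reset: what is moved stays moved. The work goes in short steps, Python scripts to look and compute and a tool call to move; the robot and the scene stay as the last step left them, time stands still between calls to the robot, and variables do not carry over. Pictures are saved under pics/ and viewed, and the job is handed in when it is done.

Besides the shell and the picture viewer there is one more tool, called after "Request:" as name(argument=value, ...), one argument or row to a line, values as JSON. drive_tool: Moves the arm, as the interface text tells. Its arguments: {"type":"object","properties":{"plan":{"type":"array","items":{"type":"array"}},"grip_force":{"type":"number"}},"required":["plan"]}

```bash
mkdir -p pics; cat > h.py <<'E'
import numpy as np, cv2
from workcell import monitor, eyes, job
def snap(n, f):
    o=monitor.get_obs(); im,d=eyes.camera(n); cv2.imwrite(f'pics/{f}.png',im[:,:,::-1]); np.savez(f'pics/{f}.npz',im=im,d=d,pos=o['ee_pos'],rot=o['tcp_rot']); return im,d,o
E
python3 - <<'E'
from h import *
for n in ('side','top','wrist'):
    im,d,o=snap(n,n+'0'); p=eyes.camera_params(n); print(n,{k:np.round(v,4) for k,v in p.items()})
print(monitor.get_obs())
E
```

```text
side {'fx': np.float64(430.4844), 'fy': np.float64(430.4844), 'cx': np.float64(281.049), 'cy': np.float64(211.7769), 'extrinsics': array([[-0.9837, -0.1791,  0.0178,  0.5881],
       [-0.1379,  0.6863, -0.7141,  0.0922],
       [ 0.1157, -0.7049, -0.6998,  1.134 ],
       [ 0.    ,  0.    ,  0.    ,  1.    ]])}
top {'fx': np.float64(509.8565), 'fy': np.float64(509.8565), 'cx': np.float64(280.1641), 'cy': np.float64(212.6437), 'extrinsics': array([[ 0.0207, -0.9997,  0.0159,  0.0598],
       [-0.9935, -0.0224, -0.1119,  0.5695],
       [ 0.1122, -0.0135, -0.9936,  1.2375],
       [ 0.    ,  0.    ,  0.    ,  1.    ]])}
wrist {'fx': np.float64(330.1675), 'fy': np.float64(330.1675), 'cx': np.float64(272.8223), 'cy': np.float64(209.2517), 'mount': array([[ 1.000e-04, -9.607e-01, -2.775e-01,  6.910e-02],
       [ 1.000e+00, -2.000e-04,  1.200e-03,  8.000e-04],
       [-1.200e-03, -2.775e-01,  9.607e-01, -1.212e-01],
       [ 0.000e+00,  0.000e+00,  0.000e+00,  1.000e+00]])}
{'time': 0.15, 'q': array([-6.69220060e+01,  5.00449081e+00,  1.00466913e+01,  9.51012762e+01,
        5.71431785e-04,  8.99970142e+01]), 'qd': array([-0.00862134, -0.11353644,  0.19514948, -0.03292378,  0.04066701,
       -0.10461567]), 'joint_efforts': array([-3.88800854e-04, -5.20761323e+01,  4.65045333e+01,  1.39612611e-02,
       -4.83451231e-05,  2.10732871e-06]), 'ee_pos': array([ 0.21553335, -0.50584245,  0.25275609]), 'tcp_rot': array([-1.79940924e+02, -5.74510041e-04,  2.30809793e+01]), 'wrist_force': array([0.44889213, 0.59508987, 0.63612405]), 'torque': array([-0.0045369 , -0.0436278 ,  0.03031137]), 'opening': 0.08510149083821848}
```

View pics/top0.png

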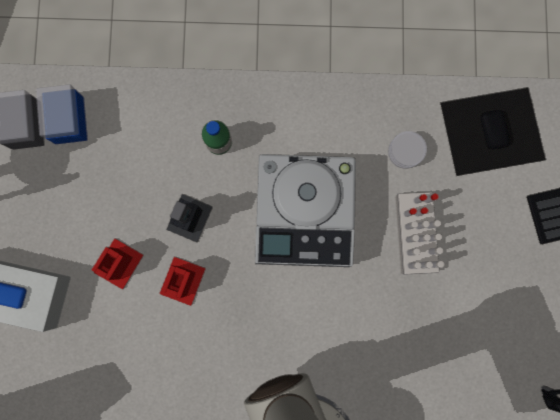

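View pics/side0.png

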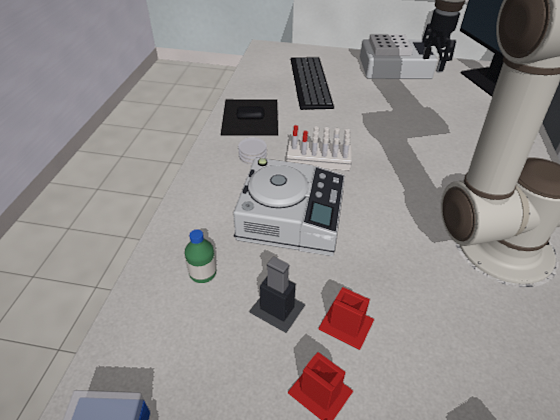

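View pics/wrist0.png

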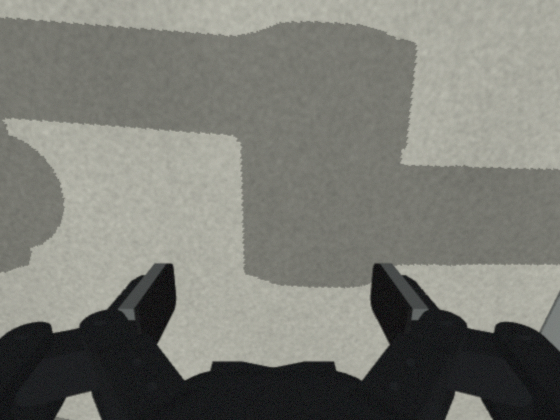

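The top view shows the centrifuge at about (306,210). The disc with its dot is at the rear left, about (270,167), and the bullseye at about (345,168). The memory keys are near (305/321/338, 240) with start near (309,256) and lid near (337,256). The dark cradle and probe are at about (187,215). Next I measure these.

```bash
cat >> h.py <<'E'
def deproj(f,n,uv):
    z=np.load(f'pics/{f}.npz'); p=eyes.camera_params(n); d=z['d']
    out=[]
    for u,v in uv:
        zz=np.median(d[int(round(v))-1:int(round(v))+2,int(round(u))-1:int(round(u))+2])
        c=np.array([(u-p['cx'])/p['fx']*zz,(v-p['cy'])/p['fy']*zz,zz,1])
        out.append((np.linalg.inv(p['extrinsics'])@c)[:3])
    return np.array(out)
def ray(n,uv,z):
    p=eyes.camera_params(n); E=p['extrinsics']; R=E[:3,:3]; C=-R.T@E[:3,3]
    r=R.T@np.array([(uv[0]-p['cx'])/p['fx'],(uv[1]-p['cy'])/p['fy'],1]); return C+r*(z-C[2])/r[2]
E
python3 - <<'E'
from h import *
im=cv2.imread('pics/top0.png')
cv2.imwrite('pics/topz.png',cv2.resize(im[145:275,245:365],None,fx=5,fy=4.6,interpolation=cv2.INTER_CUBIC))
cv2.imwrite('pics/cradz.png',cv2.resize(im[185:250,155:225],None,fx=8,fy=8,interpolation=cv2.INTER_CUBIC))
pts={'disc':(270,167),'bull':(345,168),'L':(305,240),'M':(321,240),'R':(338,240),'start':(309,256),'lid':(337,256),'probe':(179,211),'bottle':(213,128),'dish':(407,150)}
for k,v in pts.items(): print(k,np.round(deproj('top0','top',[v])[0],4))
E
```

```text
disc [0.6647 0.0993 0.1207]
bull [ 0.6653 -0.0754  0.1267]
L [0.4966 0.0142 0.1105]
M [ 0.4973 -0.0228  0.1118]
R [ 0.4981 -0.0622  0.1127]
start [0.46   0.0037 0.1011]
lid [ 0.4613 -0.0612  0.1047]
probe [0.5514 0.2981 0.167 ]
bottle [0.7497 0.2332 0.1386]
dish [ 0.7318 -0.2424  0.0448]
```

View pics/topz.png

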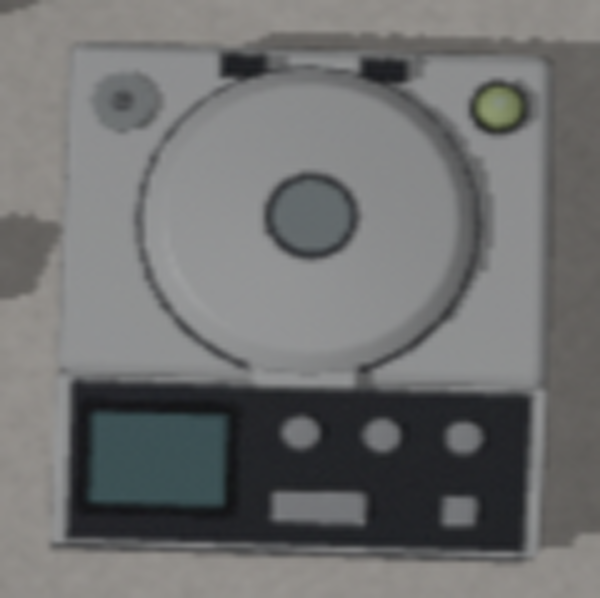

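View pics/cradz.png

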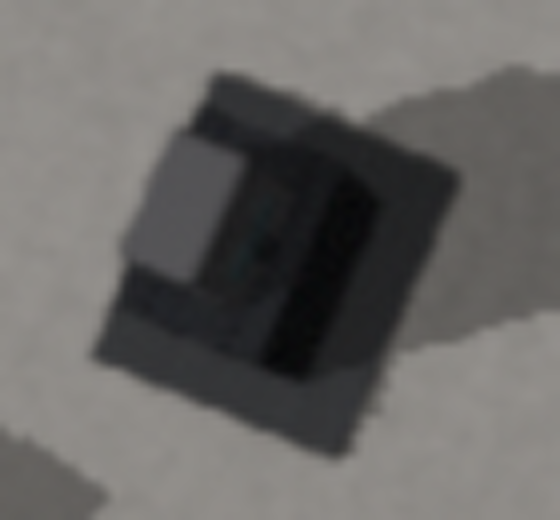

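```bash
python3 - <<'E'
from h import *
im=cv2.imread('pics/top0.png'); g=cv2.cvtColor(im,cv2.COLOR_BGR2GRAY)
# keys: bright blobs on panel
roi=np.zeros_like(g); roi[232:264,296:350]=1
n,l,s,c=cv2.connectedComponentsWithStats(((g>95)&(roi>0)).astype(np.uint8))
for i in range(1,n):
    if s[i,4]>15: 
        u=c[i]; h=.111 if u[1]<248 else .104
        print('key',s[i],np.round(u,1),np.round(ray('top',u,h),4), np.round(deproj('top0','top',[u])[0],4))
# disc blob
x0,y0=258,156
sub=cv2.resize(im[y0:y0+24,x0:x0+26],None,fx=20,fy=20,interpolation=cv2.INTER_CUBIC); cv2.imwrite('pics/discz.png',sub)
print(g[158:177,261:280])
D=np.load('pics/top0.npz')['d']; p=eyes.camera_params('top')
vv,uu=np.mgrid[0:420,0:560]; P=np.stack([(uu-p['cx'])/p['fx']*D,(vv-p['cy'])/p['fy']*D,D,np.ones_like(D)],-1)@np.linalg.inv(p['extrinsics']).T
P=P[...,:3]
m=(P[...,2]>.15)&(P[...,2]<.18)&(uu>150)&(uu<230)&(vv>185)&(vv<250)
pts=P[m]; print('probe top',m.sum(),pts.mean(0)); r=cv2.minAreaRect(pts[:,:2].astype(np.float32)*1000); print(r)
m=(P[...,2]>.088)&(P[...,2]<.1)&(uu>150)&(uu<230)&(vv>185)&(vv<250); print('cradle top',m.sum(),cv2.minAreaRect(P[m][:,:2].astype(np.float32)*1000))
m=(P[...,2]>.002)&(P[...,2]<.012)&(g<75)&(uu>160)&(uu<215)&(vv>190)&(vv<243); print('foot',m.sum(),cv2.minAreaRect(P[m][:,:2].astype(np.float32)*1000))
m=(P[...,2]>.117)&(P[...,2]<.124)&(uu>258)&(uu<284)&(vv>155)&(vv<180); print('disc',m.sum(),P[m].mean(0))
E
```

```text
key [302 236   6   6  32] [304.5 238.5] [0.5    0.0155 0.111 ] [0.5    0.0155 0.1109]
key [318 236   7   7  34] [320.9 239.2] [ 0.4992 -0.0227  0.111 ] [ 0.499  -0.0225  0.1131]
key [335 237   6   6  31] [337.5 239.6] [ 0.4991 -0.0612  0.111 ] [ 0.4992 -0.0613  0.1101]
key [300 252  18   7 112] [308.6 254.7] [0.463  0.0048 0.104 ] [0.463  0.0047 0.1021]
key [334 253   6   6  34] [336.4 255.5] [ 0.4624 -0.0598  0.104 ] [ 0.4624 -0.0598  0.1041]
[[142 142 142 142 142 142 142 142 142 141 142 142 142 142 142 142 142 142
  142]
 [143 142 142 142 143 142 142 142 141 141 142 141 142 142 142 142 143 142
  143]
 [142 142 142 142 141 141 140 137 132 134 132 126 138 140 142 142 142 142
  142]
 [143 143 143 141 136 126 120 119 116 117 116 110 114 124 139 142 142 142
  142]
 [143 143 142 136 125 115 112 111 110 112 111 110 106 106 123 139 142 143
  141]
 [143 142 136 122 114 112 111 111 109 111 111 110 110 109 108 124 140 141
  142]
 [143 142 136 122 113 111 109 105 100 103 110 110 110 107 106 118 139 142
  142]
 [143 140 131 116 112 110 101  84  80  82  98 110 109 110 109 108 124 141
  142]
 [14
[... 604 characters left out ...]
 134 135 135 138 142 142 135 110
   92]
 [143 143 143 142 142 142 141 138 136 138 142 142 142 143 143 141 125  91
  105]
 [143 143 142 143 143 143 142 142 142 142 143 143 143 143 142 135 111 104
  130]
 [143 143 143 142 143 143 143 143 143 142 142 142 143 142 140 126 112 132
  137]]
probe top 218 [0.55267671 0.29974008 0.16493523]
((553.1604614257812, 301.01654052734375), (24.48195457458496, 39.75359344482422), 69.49610137939453)
cradle top 282 ((553.389404296875, 300.7846374511719), (48.451480865478516, 63.90808868408203), 68.1500015258789)
foot 575 ((553.4722290039062, 299.8896789550781), (84.73483276367188, 98.72212982177734), 68.41593170166016)
disc 186 [0.66444672 0.09893505 0.1193899 ]
```

```bash
python3 - <<'E'
from h import *
im=cv2.imread('pics/side0.png')
cv2.imwrite('pics/sidez.png',cv2.resize(im[150:330,225:355],None,fx=4.2,fy=3.3,interpolation=cv2.INTER_CUBIC))
E
```

```text
(no output)
```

View pics/sidez.png

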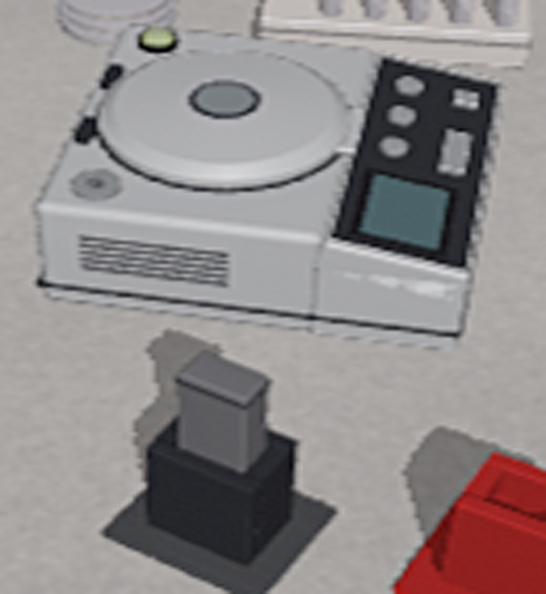

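View pics/discz.png

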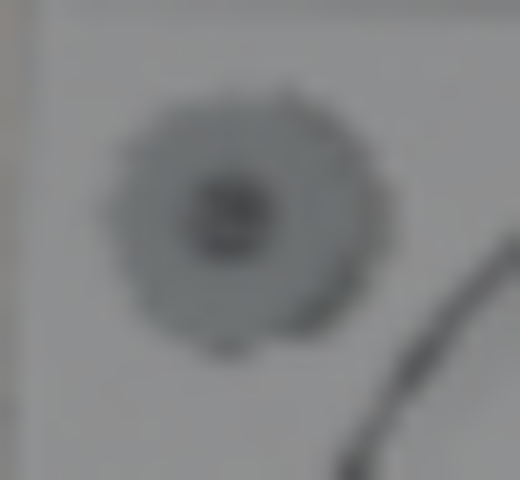

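Mid key is about (0.499, -0.023, 0.112), start about (0.463, 0.005, 0.103), and the probe is at (0.553, 0.301) with its x axis at about -21.7°. The heights and sizes agree with what was given. I move above the memory key with the jaws shut.

Request:
drive_tool(
  plan=[
    [0, [0.028, 0.048, 0], -2.2],
    [0, [0.028, 0.048, 0], -2.2],
    [0, [0.028, 0.048, 0], -2.2],
    [0, [0.028, 0.048, 0], -2.2],
    [0, [0.028, 0.048, 0], -2.2],
    [0, [0.028, 0.048, 0], -2.2],
    [0, [0.028, 0.048, 0], -2.2],
    [0, [0.028, 0.048, -0.01], -2.2],
    [0, [0.028, 0.048, -0.02], -2.2],
    [0, [0.028, 0.048, -0.02], -2.2],
  ],
  grip_force=40,
)

```text
time: 1.4
ee_pos: [0.4963, -0.0242, 0.2027]
tcp_rot: [180.0, -0.0, 1.0]
wrist_force: [0.2, -0.8, -0.1]
opening: 0.0001
```

Request:
drive_tool(
  plan=[
    [0, [0, 0, 0], 0],
    [0, [0, 0, 0], 0],
  ],
)

```text
time: 1.65
ee_pos: [0.4954, -0.026, 0.2033]
tcp_rot: [180.0, 0.0, 1.1]
wrist_force: [-0.0, -0.4, -0.1]
opening: -0.0003
```

```bash
python3 - <<'E'
from h import *
im,d,o=snap('wrist','w1'); print({k:np.round(v,4) for k,v in o.items()})
im,d,o=snap('side','s1')
E
```

```text
{'time': np.float64(1.65), 'q': array([-2.997900e+00, -3.114300e+00, -3.669000e+00,  8.948190e+01,
       -1.540000e-02,  1.758633e+02]), 'qd': array([-1.6341, -0.8169,  0.2958,  0.1732, -0.1126, -0.0416]), 'joint_efforts': array([  1.4832, -42.1744,  46.3468,  -0.1221,   0.0587,   0.0644]), 'ee_pos': array([ 0.4954, -0.026 ,  0.2033]), 'tcp_rot': array([1.799873e+02, 3.760000e-02, 1.138800e+00]), 'wrist_force': array([-0.0022, -0.373 , -0.1233]), 'torque': array([-0.0268, -0.0143, -0.0467]), 'opening': np.float64(-0.0003)}
```

View pics/w1.png

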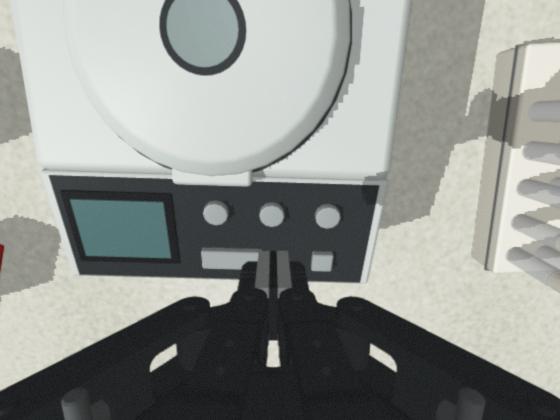

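View pics/s1.png

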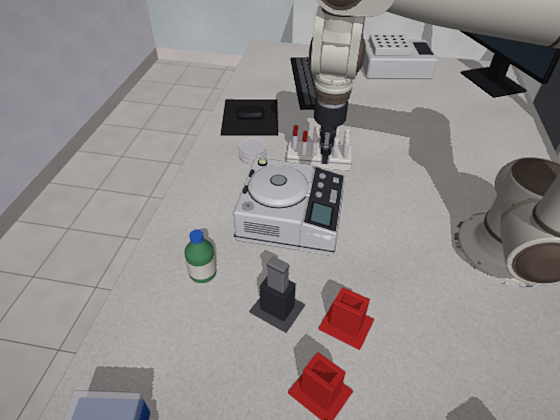

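The wrist view shows the round keys at (216,212), (271,215) and (327,217), with the fingers just in front of them. I check these positions from this view.

```bash
cat >> h.py <<'E'
from scipy.spatial.transform import Rotation as Ro
def wray(f,uv,z,off=None):
    q=np.load(f'pics/{f}.npz'); p=eyes.camera_params('wrist'); M=p['mount']
    R=Ro.from_euler('xyz',q['rot'],degrees=True).as_matrix(); C=R@M[:3,3]+q['pos']
    r=R@M[:3,:3]@np.array([(uv[0]-p['cx'])/p['fx'],(uv[1]-p['cy'])/p['fy'],1]); return C+r*(z-C[2])/r[2]
def wdep(f,uv):
    q=np.load(f'pics/{f}.npz'); p=eyes.camera_params('wrist'); M=p['mount']; z=np.median(q['d'][int(uv[1])-1:int(uv[1])+2,int(uv[0])-1:int(uv[0])+2])
    R=Ro.from_euler('xyz',q['rot'],degrees=True).as_matrix()
    return R@(M[:3,:3]@(z*np.array([(uv[0]-p['cx'])/p['fx'],(uv[1]-p['cy'])/p['fy'],1]))+M[:3,3])+q['pos']
E
python3 - <<'E'
from h import *
for k,uv in dict(L=(216,212),M=(271,214),R=(327,216),start=(231,258),lid=(321,261)).items(): print(k,np.round(wray('w1',uv,.112 if uv[1]<240 else .104),4),np.round(wdep('w1',uv),4))
print('fingertips',wdep('w1',(265,252)),wdep('w1',(283,252)))
d=np.load('pics/w1.npz')['d']
print(np.round(d[245:275:3,255:295:4],3))
E
```

```text
L [0.5009 0.0108 0.112 ] [0.5012 0.0106 0.1128]
M [ 0.5002 -0.0262  0.112 ] [ 0.5006 -0.0262  0.1131]
R [ 0.4996 -0.0639  0.112 ] [ 0.4999 -0.0637  0.1131]
start [0.4639 0.0022 0.104 ] [0.4641 0.0022 0.1045]
lid [ 0.4628 -0.0632  0.104 ] [ 0.4632 -0.0631  0.105 ]
fingertips [ 0.50562729 -0.02366476  0.18804961] [ 0.50551046 -0.03173097  0.18742329]
[[0.239 0.24  0.239 0.239 0.24  0.239 0.24  0.239 0.239 0.239]
 [0.241 0.24  0.242 0.24  0.24  0.241 0.242 0.241 0.24  0.24 ]
 [0.239 0.149 0.149 0.15  0.149 0.149 0.149 0.149 0.149 0.242]
 [0.237 0.146 0.146 0.145 0.146 0.147 0.146 0.145 0.146 0.243]
 [0.239 0.143 0.142 0.143 0.142 0.143 0.142 0.142 0.143 0.244]
 [0.239 0.14  0.139 0.14  0.139 0.139 0.14  0.14  0.14  0.246]
 [0.147 0.138 0.137 0.137 0.137 0.137 0.137 0.137 0.137 0.146]
 [0.144 0.134 0.134 0.133 0.135 0.135 0.134 0.134 0.135 0.143]
 [0.141 0.131 0.131 0.131 0.132 0.133 0.131 0.132 0.132 0.14 ]
 [0.138 0.129 0.129 0.129 0.129 0.129 0.129 0.13  0.129 0.138]]
```

Request:
drive_tool(
  plan=[
    [0, [0.002, 0.0015, -0.03], 0],
    [0, [0, 0, -0.03], 0],
    [0, [0, 0, 0], 0],
    [0, [0, 0, 0], 0],
  ],
)

```text
time: 2.25
ee_pos: [0.4979, -0.0252, 0.1449]
tcp_rot: [180.0, -0.1, 1.0]
wrist_force: [0.6, -1.0, -0.0]
opening: -0.0004
```

Request:
drive_tool(
  plan=[
    [0, [0, 0, -0.003], 0],
    [0, [0, 0, -0.002], 0],
    [0, [0, 0, 0], 0],
  ],
)

```text
time: 2.62
ee_pos: [0.4976, -0.0245, 0.1384]
tcp_rot: [-180.0, -0.0, 1.1]
wrist_force: [-0.1, 0.2, -0.0]
opening: -0.0001
```

Request:
drive_tool(
  plan=[
    [0, [0, 0, -0.002], 0],
    [0, [0, 0, 0], 0],
  ],
)

```text
time: 2.88
ee_pos: [0.4975, -0.0244, 0.1361]
tcp_rot: [180.0, 0.0, 1.1]
wrist_force: [0.0, 0.1, -0.3]
opening: -0.0004
```

Request:
drive_tool(
  plan=[
    [0, [0, 0, -0.0015], 0],
    [0, [0, 0, 0], 0],
  ],
)

```text
time: 3.12
ee_pos: [0.4977, -0.0244, 0.1349]
tcp_rot: [-180.0, -0.0, 1.1]
wrist_force: [0.3, 0.2, 1.0]
opening: -0.0006
```

Request:
drive_tool(
  plan=[
    [0, [0, 0, -0.0015], 0],
    [0, [0, 0, 0], 0],
  ],
)

```text
time: 3.38
ee_pos: [0.4979, -0.0245, 0.1335]
tcp_rot: [-180.0, -0.0, 1.1]
wrist_force: [0.5, 0.2, 3.0]
opening: -0.0002
```

Request:
drive_tool(
  plan=[
    [0, [0, 0, -0.0015], 0],
    [0, [0, 0, 0], 0],
  ],
)

```text
time: 3.62
ee_pos: [0.4978, -0.0245, 0.1319]
tcp_rot: [180.0, -0.0, 1.1]
wrist_force: [2.7, 0.1, 3.3]
opening: -0.0
```

Request:
drive_tool(
  plan=[
    [0, [0, 0, -0.001], 0],
    [0, [0, 0, 0], 0],
  ],
)

```text
time: 3.88
ee_pos: [0.4978, -0.0245, 0.1309]
tcp_rot: [180.0, -0.0, 1.1]
wrist_force: [2.4, 0.6, 4.4]
opening: -0.0003
```

Request:
drive_tool(
  plan=[
    [0, [0, 0, 0], 0],
  ],
)

```text
time: 4.0
ee_pos: [0.4977, -0.0245, 0.1309]
tcp_rot: [180.0, -0.0, 1.1]
wrist_force: [2.5, 0.2, 3.7]
opening: 0.0003
```

```bash
python3 - <<'E'
from h import *
im,d,o=snap('wrist','w2'); print({k:np.round(v,4) for k,v in o.items()})
for k,uv in dict(L=(175,92),).items(): pass
E
```

```text
{'time': np.float64(4.0), 'q': array([-2.817000e+00, -2.761000e+00, -1.130610e+01,  8.143520e+01,
       -1.300000e-03,  1.761059e+02]), 'qd': array([ 0.0146, -0.1428, -0.0105,  0.1029, -0.1117,  0.0064]), 'joint_efforts': array([-3.57000e-02, -4.16029e+01,  4.36984e+01,  8.55800e-01,
       -1.72000e-02,  6.00000e-04]), 'ee_pos': array([ 0.4977, -0.0245,  0.1309]), 'tcp_rot': array([ 1.799973e+02, -1.960000e-02,  1.077100e+00]), 'wrist_force': array([2.4606, 0.1635, 3.7484]), 'torque': array([ 0.0411, -0.4046, -0.0264]), 'opening': np.float64(0.0003)}
```

View pics/w2.png

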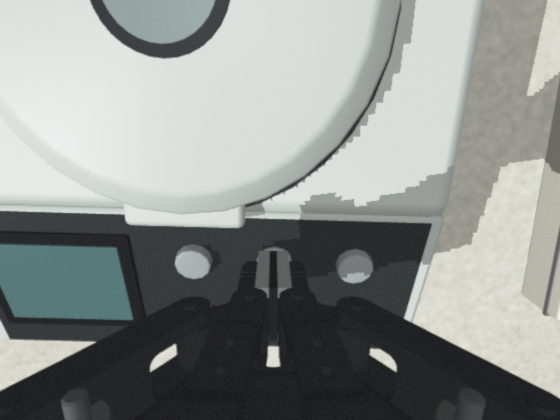

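The fingers are on the middle key only. I press slightly more to be sure of full travel.

Request:
drive_tool(
  plan=[
    [0, [0, 0, -0.001], 0],
    [0, [0, 0, 0], 0],
  ],
)

```text
time: 4.3
ee_pos: [0.4978, -0.0245, 0.1305]
tcp_rot: [180.0, -0.1, 1.1]
wrist_force: [0.6, 0.4, 9.0]
opening: -0.0001
```

The key bottomed out at 9 N. I lift off and move to the start key.

Request:
drive_tool(
  plan=[
    [0, [0, 0, 0.02], 0],
    [0, [0, 0, 0], 0],
    [0, [-0.036, 0.028, 0], 0],
    [0, [0, 0, 0], 0],
    [0, [0, 0, -0.014], 0],
    [0, [0, 0, 0], 0],
  ],
)

```text
time: 5.05
ee_pos: [0.4611, 0.0032, 0.1337]
tcp_rot: [180.0, 0.2, 1.1]
wrist_force: [0.4, -0.3, -0.4]
opening: -0.0
```

Request:
drive_tool(
  plan=[
    [0, [0, 0, -0.003], 0],
    [0, [0, 0, -0.002], 0],
    [0, [0, 0, 0], 0],
  ],
)

```text
time: 5.42
ee_pos: [0.4616, 0.0034, 0.1307]
tcp_rot: [-180.0, 0.0, 1.1]
wrist_force: [-0.2, 0.8, 0.4]
opening: 0.0001
```

```bash
python3 - <<'E'
from h import *
im,d,o=snap('wrist','w3'); print({k:np.round(v,4) for k,v in o.items()})
E
```

```text
{'time': np.float64(5.425), 'q': array([ 4.262000e-01, -7.785900e+00, -1.598640e+01,  8.181110e+01,
        1.600000e-03,  1.793569e+02]), 'qd': array([ 0.042 , -0.333 ,  0.2022,  0.1566, -0.0219,  0.1037]), 'joint_efforts': array([-3.40000e-02, -3.81379e+01,  4.67603e+01, -5.99000e-02,
       -8.00000e-04, -9.00000e-04]), 'ee_pos': array([0.4616, 0.0034, 0.1307]), 'tcp_rot': array([-1.799982e+02,  1.160000e-02,  1.069300e+00]), 'wrist_force': array([-0.2201,  0.7591,  0.3961]), 'torque': array([-0.0002,  0.0244,  0.0355]), 'opening': np.float64(0.0001)}
```

View pics/w3.png

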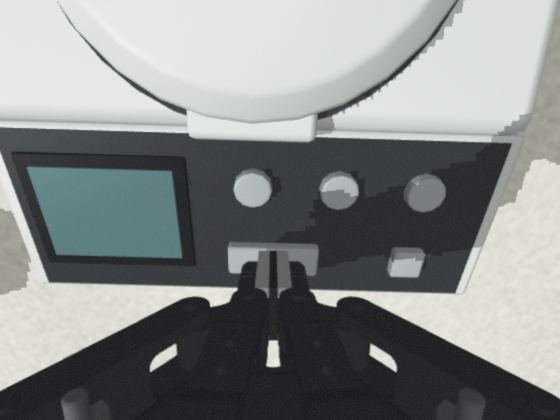

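The fingers are centred on the wide start key at (273,258), and the middle memory key is up again.

Request:
drive_tool(
  plan=[
    [0, [0, 0, -0.002], 0],
    [0, [0, 0, -0.0015], 0],
    [0, [0, 0, 0], 0],
  ],
)

```text
time: 5.85
ee_pos: [0.4616, 0.0035, 0.1273]
tcp_rot: [180.0, -0.0, 1.1]
wrist_force: [-0.2, -0.0, -0.4]
opening: -0.0003
```

Request:
drive_tool(
  plan=[
    [0, [0, 0, -0.0015], 0],
    [0, [0, 0, 0], 0],
  ],
)

```text
time: 6.1
ee_pos: [0.4618, 0.0035, 0.126]
tcp_rot: [-180.0, -0.0, 1.1]
wrist_force: [0.8, 0.1, 1.5]
opening: 0.0001
```

Request:
drive_tool(
  plan=[
    [0, [0, 0, -0.0015], 0],
    [0, [0, 0, 0], 0],
  ],
)

```text
time: 6.35
ee_pos: [0.4619, 0.0035, 0.1245]
tcp_rot: [180.0, -0.0, 1.1]
wrist_force: [1.8, 0.1, 3.4]
opening: -0.0002
```

Request:
drive_tool(
  plan=[
    [0, [0, 0, -0.0015], 0],
    [0, [0, 0, 0], 0],
  ],
)

```text
time: 6.6
ee_pos: [0.4619, 0.0035, 0.123]
tcp_rot: [-180.0, -0.0, 1.1]
wrist_force: [1.6, -0.5, 4.0]
opening: -0.0001
```

Request:
drive_tool(
  plan=[
    [0, [0, 0, -0.001], 0],
    [0, [0, 0, 0], 0],
  ],
)

```text
time: 6.85
ee_pos: [0.462, 0.0035, 0.1227]
tcp_rot: [180.0, -0.1, 1.1]
wrist_force: [1.8, 0.5, 10.4]
opening: -0.0002
```

Start is bottomed too (10.4 N). I rise and go to the probe, turning to yaw 158° because joint 6's range rules out -22°.

Request:
drive_tool(
  plan=[
    [0, [0, 0, 0.04], 0],
    [0, [0, 0, 0.05], 10],
    [0.4, [0, 0.02, 0.05], 10],
    [1, [0.011, 0.036, 0], 10.5],
    [1, [0.011, 0.036, 0], 10.5],
    [1, [0.011, 0.036, 0], 10.5],
    [1, [0.011, 0.036, 0], 10.5],
    [1, [0.011, 0.036, 0], 10.5],
    [1, [0.011, 0.036, 0], 10.5],
    [1, [0.011, 0.036, 0], 10.5],
  ],
)

```text
time: 8.1
ee_pos: [0.5384, 0.2766, 0.2608]
tcp_rot: [-179.9, 0.0, 94.9]
wrist_force: [-0.3, -0.4, 0.0]
opening: 0.0858
```

Request:
drive_tool(
  plan=[
    [1, [0, 0, 0], 10.5],
    [1, [0, 0, 0], 10.5],
    [1, [0, 0, 0], 10.5],
    [1, [0, 0, 0], 10.5],
    [1, [0, 0, 0], 10.5],
    [1, [0, 0, 0], 10.5],
    [1, [0, 0, 0], 0],
    [1, [0, 0, 0], 0],
  ],
)

```text
time: 9.1
ee_pos: [0.5384, 0.2754, 0.2613]
tcp_rot: [-180.0, -0.0, 157.3]
wrist_force: [-0.4, -0.0, -0.4]
opening: 0.0857
```

```bash
python3 - <<'E'
from h import *
im,d,o=snap('wrist','w4'); print({k:np.round(v,4) for k,v in o.items()})
E
```

```text
{'time': np.float64(9.1), 'q': array([ 2.70912e+01,  1.30331e+01,  2.00639e+01,  9.70894e+01,
       -9.00000e-04,  4.97490e+01]), 'qd': array([ 0.0315, -0.1367,  0.1482, -0.0849,  0.036 , -0.6963]), 'joint_efforts': array([ 1.30000e-03, -6.04687e+01,  4.61355e+01,  2.24000e-02,
        1.00000e-04, -6.90000e-02]), 'ee_pos': array([0.5384, 0.2754, 0.2613]), 'tcp_rot': array([-1.799547e+02, -3.710000e-02,  1.573422e+02]), 'wrist_force': array([-0.4226, -0.0041, -0.3875]), 'torque': array([-0.0561,  0.0437,  0.0467]), 'opening': np.float64(0.0857)}
```

View pics/w4.png

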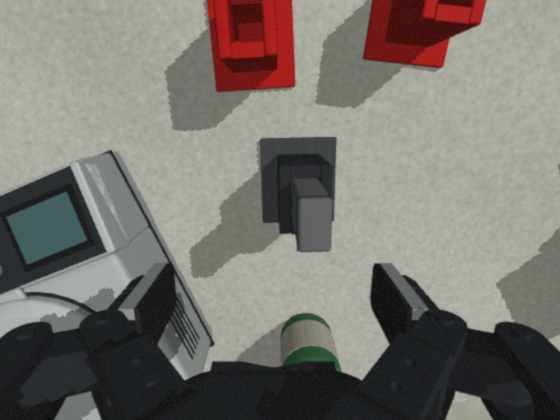

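```bash
python3 - <<'E'
from h import *
z=np.load('pics/w4.npz'); D=z['d']; vv,uu=np.mgrid[0:420,0:560]
p=eyes.camera_params('wrist'); M=p['mount']; R=Ro.from_euler('xyz',z['rot'],degrees=True).as_matrix()
P=np.stack([(uu-p['cx'])/p['fx']*D,(vv-p['cy'])/p['fy']*D,D],-1)
P=(P@M[:3,:3].T+M[:3,3])@R.T+z['pos']
w=(uu>250)&(uu<345)&(vv>130)&(vv<260)
for a,b in((.158,.175),(.087,.1)):
    m=w&(P[...,2]>a)&(P[...,2]<b); q=P[m]; print(m.sum(),q.mean(0),cv2.minAreaRect(q[:,:2].astype(np.float32)*1000))
E
```

```text
1979 [0.55049591 0.29879413 0.16589954] ((552.6310424804688, 298.6260681152344), (24.41977882385254, 40.968589782714844), 68.3786392211914)
1694 [0.53991694 0.29706745 0.09422697] ((552.7177124023438, 298.4172668457031), (47.905479431152344, 64.40218353271484), 68.81427001953125)
```

Top and wrist views agree within 2.5 mm: probe axis about (0.5527, 0.2995), yaw about 158.4°. I align and descend.

Request:
drive_tool(
  plan=[
    [1, [0.0143, 0.0241, 0], 1.1],
    [1, [0, 0, 0], 0],
    [1, [0, 0, -0.04], 0],
    [1, [0, 0, -0.04], 0],
    [1, [0, 0, -0.03], 0],
    [1, [0, 0, -0.018], 0],
    [1, [0, 0, 0], 0],
    [1, [0, 0, 0], 0],
  ],
)

```text
time: 10.15
ee_pos: [0.5534, 0.2998, 0.1353]
tcp_rot: [179.9, 0.1, 158.7]
wrist_force: [0.7, 0.6, -0.0]
opening: 0.0851
```

```bash
python3 - <<'E'
from h import *
im,d,o=snap('wrist','w5'); print({k:np.round(v,4) for k,v in o.items()})
E
```

```text
{'time': np.float64(10.15), 'q': array([ 2.84483e+01,  1.50453e+01,  8.52390e+00,  8.33692e+01,
       -1.40000e-03,  4.97931e+01]), 'qd': array([ 0.0931, -0.2341,  0.4953, -0.0361, -0.0272, -0.0823]), 'joint_efforts': array([-2.94000e-02, -6.23168e+01,  4.58088e+01, -1.28000e-02,
       -1.60000e-03,  8.30000e-03]), 'ee_pos': array([0.5534, 0.2998, 0.1353]), 'tcp_rot': array([1.799173e+02, 7.180000e-02, 1.586551e+02]), 'wrist_force': array([ 0.7248,  0.6366, -0.0394]), 'torque': array([-0.0178, -0.0052,  0.0099]), 'opening': np.float64(0.0851)}
```

View pics/w5.png

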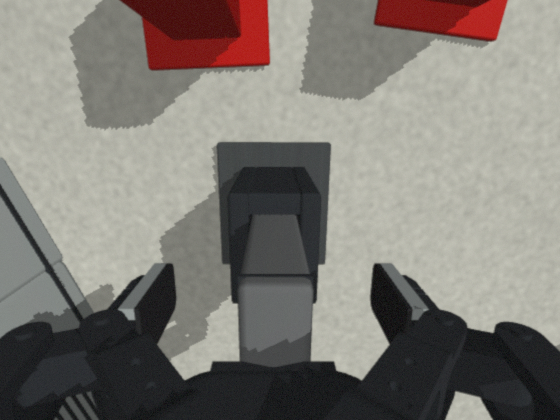

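The probe is centred between the jaws (probe at column 276, jaw centre 273). I close.

Request:
drive_tool(
  plan=[
    [0.2, [0, 0, 0], 0],
    [0, [0, 0, 0], 0],
    [0, [0, 0, 0], 0],
    [0, [0, 0, 0], 0],
    [0, [0, 0, 0], 0],
    [0, [0, 0, 0], 0],
  ],
  grip_force=35,
)

```text
time: 10.95
ee_pos: [0.5529, 0.2996, 0.1339]
tcp_rot: [180.0, 0.0, 158.7]
wrist_force: [-0.0, -0.0, 1.7]
opening: 0.0232
```

Request:
drive_tool(
  plan=[
    [0, [0, 0, 0.01], 0],
    [0, [0, 0, 0.02], 0],
    [0, [0, 0, 0.03], 0],
    [0, [0, 0, 0.03], 0],
    [0, [0, 0, 0.03], 0],
    [0, [0, 0, 0.03], 0],
    [0, [0, 0, 0.02], 0],
    [0, [0, 0, 0], 0],
    [0, [0, 0, 0], 0],
  ],
)

```text
time: 12.08
ee_pos: [0.5528, 0.2996, 0.3028]
tcp_rot: [-180.0, -0.0, 158.7]
wrist_force: [-0.6, -0.8, -1.7]
opening: 0.0233
```

```bash
python3 - <<'E'
from h import *
im,d,o=snap('side','s2'); print({k:np.round(v,4) for k,v in o.items()})
snap('wrist','w6')
cv2.imwrite('pics/s2z.png',cv2.resize(im[100:340,180:360,::-1],None,fx=3,fy=2.5))
E
```

```text
{'time': np.float64(12.075), 'q': array([2.845500e+01, 1.826420e+01, 3.118330e+01, 1.029818e+02,
       1.000000e-03, 4.977680e+01]), 'qd': array([ 0.0833,  0.2316, -0.8774, -0.052 ,  0.0713,  0.1071]), 'joint_efforts': array([ 1.80000e-03, -6.71798e+01,  4.70496e+01,  1.04800e-01,
        4.00000e-04, -0.00000e+00]), 'ee_pos': array([0.5528, 0.2996, 0.3028]), 'tcp_rot': array([-1.799528e+02, -4.120000e-02,  1.586782e+02]), 'wrist_force': array([-0.5963, -0.7885, -1.6914]), 'torque': array([-0.0241,  0.027 ,  0.0306]), 'opening': np.float64(0.0233)}
```

View pics/s2z.png

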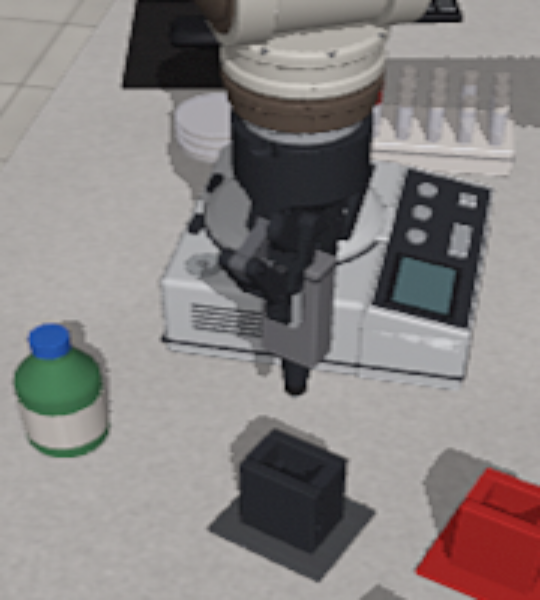

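View pics/w6.png

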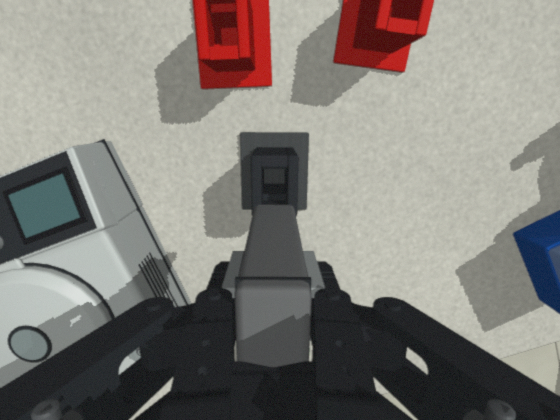

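The probe is out of the cradle and upright. I refine the disc centre from the top and side rays.

```bash
python3 - <<'E'
from h import *
for n,f,u0,v0 in(('top','top0',269,166),('side','side0',247,205)):
    g=cv2.cvtColor(cv2.imread(f'pics/{f}.png'),cv2.COLOR_BGR2GRAY).astype(float)
    r=5
    vv,uu=np.mgrid[v0-r:v0+r+1,u0-r:u0+r+1]; s=g[v0-r:v0+r+1,u0-r:u0+r+1]; b=np.median(s)-8
    w=np.clip(b-s,0,None)*(np.hypot(vv-v0,uu-u0)<4.5); c=((uu*w).sum()/w.sum(),(vv*w).sum()/w.sum())
    print(n,c,ray(n,c,.12))
    if n=='side': print(s.astype(int))
z=np.load('pics/w6.npz'); p=eyes.camera_params('wrist')
print('probe top z', wdep('w6',(275,290)), wdep('w6',(275,315)))
# wrist centre of lid in w6 and w1 for offset
E
```

```text
top (np.float64(269.1089108910891), np.float64(166.44224422442244)) [0.66612283 0.10137906 0.12      ]
side (np.float64(247.40333333333334), np.float64(205.06666666666666)) [0.66569612 0.1002738  0.12      ]
[[171 170 172 173 173 174 174 175 175 177 174]
 [171 174 165 155 161 152 141 139 145 167 178]
 [174 161 135 135 138 134 129 127 130 138 159]
 [163 137 130 133 136 129 128 135 133 130 131]
 [131 132 136 125 105 106 106 122 137 135 129]
 [122 135 137 120 105 104  82 105 130 136 133]
 [141 134 135 132 118  95  87 113 134 136 133]
 [133 137 136 138 133 129 130 134 137 134 125]
 [141 115 134 135 137 137 137 137 141 134 118]
 [162 134 123 129 138 138 141 136 126 127 148]
 [170 167 159 149 141 140 147 144 151 165 170]]
probe top z [0.53492712 0.30568279 0.33368804] [0.54192579 0.30295917 0.33554259]
```

The disc centre is about (0.666, 0.1005), with the two views 1 mm apart. I move above it with the tip at about 0.18.

Request:
drive_tool(
  plan=[
    [0, [0.012, -0.02, 0], 0],
    [0, [0.016, -0.03, 0], 0],
    [0, [0.02, -0.035, 0], 0],
    [0, [0.02, -0.035, 0], 0],
    [0, [0.02, -0.035, 0], 0],
    [0, [0.015, -0.03, 0], 0],
    [0, [0.01, -0.0145, 0], 0],
    [0, [0, 0, 0], 0],
    [0, [0, 0, 0], 0],
  ],
)

```text
time: 13.3
ee_pos: [0.6656, 0.1009, 0.3037]
tcp_rot: [180.0, -0.0, 158.7]
wrist_force: [0.4, 0.2, -0.8]
opening: 0.0235
```

Request:
drive_tool(
  plan=[
    [0, [0, 0, -0.02], 0],
    [0, [0, 0, -0.02], 0],
    [0, [0, 0, 0], 0],
    [0, [0, 0, 0], 0],
  ],
)

```text
time: 13.8
ee_pos: [0.6657, 0.1009, 0.2649]
tcp_rot: [180.0, 0.0, 158.7]
wrist_force: [-0.4, -0.4, -0.8]
opening: 0.0237
```

```bash
python3 - <<'E'
from h import *
im,d,o=snap('side','s3'); print({k:np.round(v,4) for k,v in o.items()})
cv2.imwrite('pics/s3z.png',cv2.resize(im[120:240,200:320,::-1],None,fx=5,fy=5,interpolation=cv2.INTER_CUBIC))
snap('wrist','w7'); snap('top','t3')
E
```

```text
{'time': np.float64(13.8), 'q': array([8.618200e+00, 2.367170e+01, 3.388100e+01, 1.001498e+02,
       3.400000e-03, 2.988040e+01]), 'qd': array([-0.3767,  0.0579,  0.7165, -0.2062,  0.0546,  0.0203]), 'joint_efforts': array([ 1.04700e-01, -7.07526e+01,  4.49999e+01, -7.04000e-02,
        4.60000e-03,  3.50000e-03]), 'ee_pos': array([0.6657, 0.1009, 0.2649]), 'tcp_rot': array([1.799674e+02, 5.000000e-02, 1.587378e+02]), 'wrist_force': array([-0.3699, -0.3795, -0.8038]), 'torque': array([-0.0319,  0.0457,  0.0506]), 'opening': np.float64(0.0237)}
```

View pics/s3z.png

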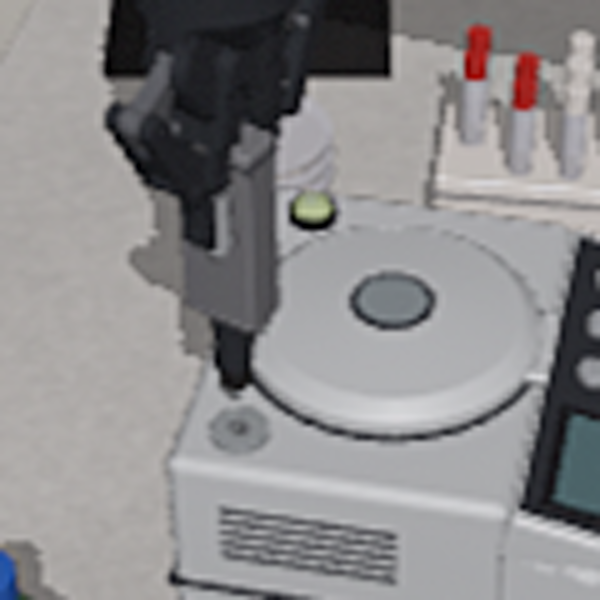

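View pics/w7.png

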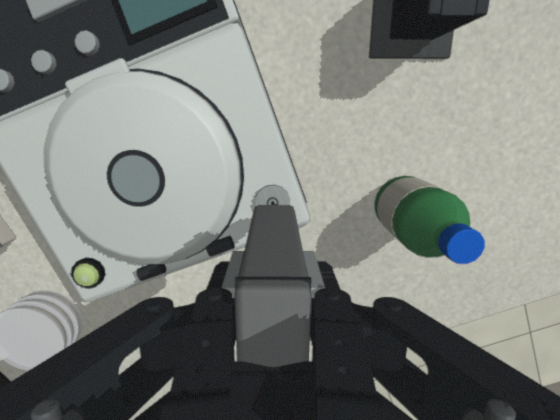

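```bash
python3 - <<'E'
from h import *
print('disc wrist',wray('w7',(273,202),.12))
for z in (.140,.142,.145): print('tip side',z,ray('side',(247,199.2),z))
print(ray('side',(247.6,205.4),.12))
E
```

```text
disc wrist [0.66557535 0.09929544 0.12      ]
tip side 0.14 [0.66582804 0.10074414 0.14      ]
tip side 0.142 [0.66524738 0.10283364 0.142     ]
tip side 0.145 [0.66437638 0.1059679  0.145     ]
[0.66494679 0.10133302 0.12      ]
```

All views agree within about 1 mm. I take a force baseline, then descend.

```bash
cat >> h.py <<'E'
def favg(n=8):
    F=[];Z=[]
    for i in range(n):
        o=monitor.get_obs(); F.append(o['wrist_force']); Z.append(o['ee_pos']); eyes.camera('side')
    return np.mean(F,0).round(2),np.std(F,0).round(2),np.mean(Z,0).round(5)
E
python3 -c "
from h import *
print(favg())"
```

```text
(array([ 0.39, -0.19, -1.1 ]), array([0.39, 0.36, 0.64]), array([0.66601, 0.10019, 0.26427]))
```

Request:
drive_tool(
  plan=[
    [0, [0, -0.0005, -0.01], 0],
    [0, [0, 0, -0.007], 0],
    [0, [0, 0, 0], 0],
    [0, [0, 0, 0], 0],
  ],
)

```text
time: 14.85
ee_pos: [0.6658, 0.0996, 0.2469]
tcp_rot: [-180.0, 0.0, 158.7]
wrist_force: [-0.4, 0.4, -0.8]
opening: 0.0234
```

```bash
python3 -c "
from h import *
print(favg())"
```

```text
(array([ 0.03,  0.15, -1.3 ]), array([0.5 , 0.46, 0.37]), array([0.66594, 0.09963, 0.24702]))
```

Request:
drive_tool(
  plan=[
    [0, [0, 0, -0.001], 0],
    [0, [0, 0, -0.001], 0],
    [0, [0, 0, -0.001], 0],
    [0, [0, 0, -0.001], 0],
    [0, [0, 0, 0], 0],
  ],
)

```text
time: 15.88
ee_pos: [0.6659, 0.0996, 0.2428]
tcp_rot: [180.0, 0.0, 158.7]
wrist_force: [0.3, 0.5, -1.3]
opening: 0.0233
```

```bash
python3 -c "
from h import *
print(favg())"
```

```text
(array([-0.04, -0.22, -0.86]), array([0.44, 0.49, 0.34]), array([0.66589, 0.09961, 0.24282]))
```

Request:
drive_tool(
  plan=[
    [0, [0, 0, -0.001], 0],
    [0, [0, 0, -0.001], 0],
    [0, [0, 0, 0], 0],
    [0, [0, 0, 0], 0],
  ],
)

```text
time: 16.77
ee_pos: [0.6659, 0.0996, 0.2409]
tcp_rot: [180.0, 0.0, 158.7]
wrist_force: [-0.8, -0.3, 0.0]
opening: 0.0234
```

```bash
python3 -c "
from h import *
print(favg())"
```

```text
(array([-0.26, -0.01,  0.33]), array([0.6 , 0.48, 0.8 ]), array([0.6659 , 0.09963, 0.24085]))
```

Request:
drive_tool(
  plan=[
    [0, [0, 0, -0.001], 0],
    [0, [0, 0, -0.0005], 0],
    [0, [0, 0, 0], 0],
    [0, [0, 0, 0], 0],
  ],
)

```text
time: 17.68
ee_pos: [0.6659, 0.0996, 0.2394]
tcp_rot: [180.0, 0.0, 158.7]
wrist_force: [0.1, 0.3, 1.7]
opening: 0.0238
```

```bash
python3 -c "
from h import *
print(favg(12))"
```

```text
(array([-0.11,  0.16,  0.89]), array([0.36, 0.35, 0.51]), array([0.6659 , 0.09963, 0.23931]))
```

Net force is about 2.1 N, so the tip is about 3.2 mm in and contact was at about z 0.2426. I go 1 mm more, hold for the reading, then check.

Request:
drive_tool(
  plan=[
    [0, [0, 0, -0.0005], 0],
    [0, [0, 0, -0.0005], 0],
    [0, [0, 0, 0], 0],
    [0, [0, 0, 0], 0],
    [0, [0, 0, 0], 0],
    [0, [0, 0, 0], 0],
    [0, [0, 0, 0], 0],
    [0, [0, 0, 0], 0],
    [0, [0, 0, 0], 0],
    [0, [0, 0, 0], 0],
  ],
)

```text
time: 19.52
ee_pos: [0.6659, 0.0996, 0.2383]
tcp_rot: [180.0, 0.0, 158.7]
wrist_force: [0.4, 0.6, 1.1]
opening: 0.0235
```

```bash
python3 - <<'E'
from h import *
print(favg(20))
im,d,o=snap('side','s4'); print({k:np.round(v,4) for k,v in o.items()})
cv2.imwrite('pics/s4z.png',cv2.resize(im[120:240,200:320,::-1],None,fx=5,fy=5,interpolation=cv2.INTER_CUBIC))
snap('wrist','w8'); print('disc wrist',wray('w8',(273,190),.12))
E
```

```text
(array([-0.01,  0.15,  1.5 ]), array([0.45, 0.43, 0.49]), array([0.6659 , 0.09962, 0.23828]))
{'time': np.float64(20.525), 'q': array([8.50850e+00, 2.27737e+01, 2.96781e+01, 9.69073e+01, 4.00000e-04,
       2.98297e+01]), 'qd': array([-0.0451,  0.0875, -0.0067, -0.1081,  0.0191,  0.05  ]), 'joint_efforts': array([-1.14500e-01, -6.99548e+01,  4.55591e+01,  2.80000e-03,
       -6.64000e-02,  1.00000e-04]), 'ee_pos': array([0.6659, 0.0996, 0.2383]), 'tcp_rot': array([-1.799989e+02, -2.700000e-03,  1.586788e+02]), 'wrist_force': array([-0.1616,  0.9372,  0.5455]), 'torque': array([ 0.0756, -0.0297, -0.0237]), 'opening': np.float64(0.0231)}
disc wrist [0.65013757 0.10411768 0.12      ]
```

View pics/s4z.png

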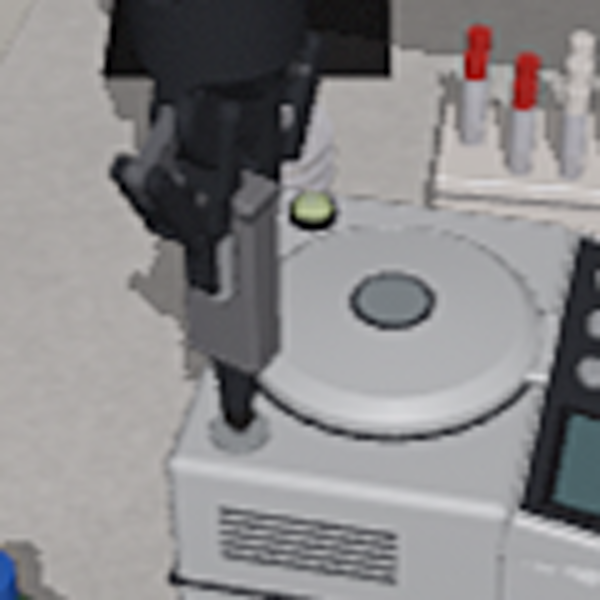

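View pics/w8.png

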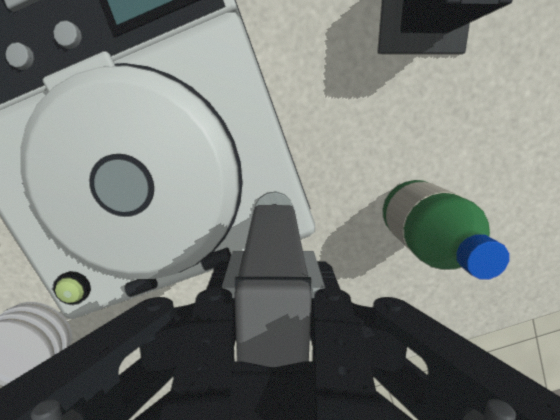

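View pics/s4.png

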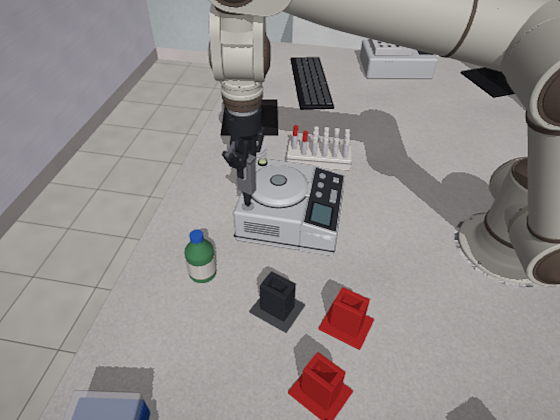

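The tip sits at the disc centre in the side view (about (239,430) in the zoom, where the dot was seen at (239,431)). Net force is about 2.7 N, so the tip is roughly 4.5 mm in. Rack, dishes and bottle look unmoved. I hold for the rest of the reading, then hand in.

Request:
drive_tool(
  plan=[
    [0, [0, 0, 0], 0],
    [0, [0, 0, 0], 0],
    [0, [0, 0, 0], 0],
    [0, [0, 0, 0], 0],
    [0, [0, 0, 0], 0],
    [0, [0, 0, 0], 0],
    [0, [0, 0, 0], 0],
    [0, [0, 0, 0], 0],
    [0, [0, 0, 0], 0],
    [0, [0, 0, 0], 0],
  ],
)

```text
time: 21.88
ee_pos: [0.6659, 0.0996, 0.2383]
tcp_rot: [-180.0, -0.0, 158.7]
wrist_force: [0.1, -0.5, 0.5]
opening: 0.0235
```

Request:
drive_tool(
  plan=[
    [0, [0, 0, 0], 0],
    [0, [0, 0, 0], 0],
    [0, [0, 0, 0], 0],
    [0, [0, 0, 0], 0],
    [0, [0, 0, 0], 0],
    [0, [0, 0, 0], 0],
    [0, [0, 0, 0], 0],
    [0, [0, 0, 0], 0],
    [0, [0, 0, 0], 0],
    [0, [0, 0, 0], 0],
  ],
)

```text
time: 23.12
ee_pos: [0.6659, 0.0996, 0.2383]
tcp_rot: [180.0, -0.0, 158.7]
wrist_force: [0.0, -1.0, 2.3]
opening: 0.0234
```

```bash
python3 - <<'E'
from h import *
print(favg(10)); a=cv2.imread('pics/side0.png').astype(int); b=eyes.camera('side')[0][:,:,::-1].astype(int)
for n,(u0,u1,v0,v1) in dict(bottle=(180,220,228,285),rack=(284,355,124,165)).items(): print(n,np.abs(a-b)[v0:v1,u0:u1].mean())
print(monitor.get_obs()['time'],job.job_done())
E
```

```text
(array([-0.36, -0.14,  1.21]), array([0.35, 0.47, 0.56]), array([0.6659 , 0.09962, 0.23828]))
bottle 0.5694444444444444
rack 10.853429520210694
the job is handed in; nothing more can be done
23.675 None
```

The check run is started and the job is handed in at 23.7 s. The probe is held upright with its sprung tip on the measuring disc; no verdict was reported.

- **Keys:** I pressed the middle memory key until it bottomed (about 9 N) and saw it come up again. I then pressed the start key until it bottomed (about 10 N). The fingers touched no other key in the pictures. I did not look at the start key separately after lifting off.
- **Probe and reading:** I drew the probe straight up out of its cradle and set it on the disc. It was held still for over 4 s before the hand-in.
- **Last force check:** The net tip force was about 2.4 to 2.7 N with 0.5 N of noise per reading, so by its spring the tip is roughly 4 to 4.5 mm in. The TCP was steady at (0.6659, 0.0996, 0.2383).
- **Tip position:** Three views placed the disc centre between 0.5 and 2 mm from the TCP. The side view shows the tip on the centre mark. One late wrist-view figure for the disc was about 15 mm off. I discount it, because the probe hid the mark and the pixel was a guess.
- **Loose items:** The bottle is unchanged between the first and last side pictures. The pixel comparison for the tube rack differs (mean 10.9 grey levels), which I put down to the arm's shadow, since the rack stands in the same place by eye. The dishes are partly hidden behind the arm in the side view and were judged only by eye. The arm never went near them.

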